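# Lay out one drill kit on its outline pads

## Robot

A 7-joint arm with a two-finger parallel gripper is mounted at the origin on the work surface. World frame = base frame: x ahead of the robot, y to its left, z up, the work surface at z = 0. Lengths are in m, angles in rad, forces in N, time in s.
With the tool pointing down it reaches from about 0.4 to 0.85 m from the base axis. Payload 10.4 kg.
Tool frame: the origin (TCP) lies at the very end of the fingers, on their centre line; the grasp point (between the pads) lies 19 mm behind it (grip_point_offset is the distance from the TCP to the grasp point, in m); z points along the fingers, y is the line along which they close (so a half turn about z gives the same grasp; the last joint's range is limited). The gripper opens to 87 mm and grips with 3 to 60 N. Pads are 19 mm wide; open, the fingers measure 117 mm over their backs; the gripper's body (75 mm by 190 mm) begins 51 mm behind the grasp point.
Start: joints at [-1.27, 0.332, -0.065, 1.46, 0.022, 1.35, -0.088], TCP at [0.199, 0.593, 0.194] pointing down, gripper open.
Joint ranges: [-2.6, 2.6], [-0.5, 2.12], [-1.47, 1.34], [0.16, 2.42], [-1.27, 4.41], [0.06, 2.06], [-2.6, 2.6]. Speed limits (rad/s): [2.22, 2.22, 2.79, 2.79, 3.14, 3.14, 3.14].

## Interface

Orientations are given as a unit quaternion [x, y, z, w].
In Python, from bench import * gives the robot as it stands.
- The arm moves only by the tool play_rows, never from a script. Its argument "increments" is text: rows parted by semicolons, each of 7 numbers parted by spaces: the turn, a rotation vector about the tool's x, y, z in rad, then the shift along the tool's x, y, z in m, then the opening, from 0 (shut) to 1 (fully open). A call has 1 to 8 rows; each row is the pose to reach, as a shift and turn from the pose commanded when the call began, along the tool's axes at that moment; what a row does not reach only later rows make up. A row lasts 1/10 s, in which the tool goes at most 50 mm and 8.59 degrees, less where a joint would pass 70% of its speed; a pose out of reach is approached as far as the arm can. A call with a gripper value outside its range is refused whole. The fingers move at their own pace and stop on an object; "grip_force" is the grip in N (left out, the last holds). Time passes only in rows, so rows that repeat a pose let the fingers close. It gives the time, the measured TCP pose, the force, the opening and the grip force at its end, in the units of the state.
- read_state(): the state, without advancing time (a new reading comes with each control period).
- camera(name): name is "side" or "top"; returns a dict with "color" (480x640x3 uint8, red, green, blue), "fx", "fy", "cx", "cy" (pixels), "camera_from_world" (4x4, takes a point from world to camera coordinates). Camera axes: x right, y down, z forward; pixel columns grow to the right and rows downward; lengths in m; the calibration is good to about 2 mm. A picture is of the moment at which its call begins. There is no depth.
- close_job(): hands the job in; it is judged then, once.
The state is a dict: "time": time; "joint_positions": joint angles; "joint_vel": joint speeds; "joint_torque": joint torques, N m; "ee_pos": TCP position; "eef_rot": TCP orientation; "ft_force": force on the tool from outside, world axes, zero at the start; "torque": the same for the moment, N m; "width": finger opening in m; "grip_force": force on a finger pad.
Only numpy, scipy, OpenCV 4.12 (cv2) and the standard library are available. Lean on these libraries where they do the work, as an engineer would, in place of code of your own. Each camera call takes 0.05 s, during which the arm holds its last target. There are 200 camera calls.

## Task

Lay out the kit for the next cordless drill: set the motor, the chuck, the battery pack and the trigger switch module each upright on the white pad whose dark outline has the shape and size of its footprint, centred on that outline and, for the two oblong parts, squared up with it either way round. Set each part down on its pad rather than dropping it; any order will do.

Things in the scene. Friction and masses are not known exactly. Their poses are not given: they have to be found in the camera images.
- motor: Drill motor: bare steel can standing on end, 44 mm diameter, 66 mm tall, with a small brass boss and a 5 mm shaft on top reaching 80 mm above the bench. Origin at the centre of its underside, z up along the shaft. About 0.3 kg. Grip the can anywhere round it.
- chuck: Keyless drill chuck standing nose up: black and grey ribbed sleeve 30 mm diameter (31 mm over the ribs) and 34 mm tall, then a dark steel nose tapering to 48 mm above the bench. Origin at the centre of its underside, z up. About 0.13 kg. Grip the straight sleeve, not the taper.
- battery: Battery pack: black block 66 mm (its x axis) by 44 mm (its y axis), 42 mm tall, with a raised grey connector on top to 50 mm and brass contacts. Origin at the centre of its underside, z up. About 0.36 kg. Grip across the 44 mm sides (along its y). The same either way round.
- switch: Trigger switch module: slim black block 56 mm (its x axis) by 22 mm (its y axis), 32 mm tall, with a steel plate and two brass dots on top. Origin at the centre of its underside, z up. About 0.07 kg. Grip across the 22 mm sides (along its y). The same either way round.
- pad_a: White square pad 84 x 84 x 4 mm, fixed to the bench, with a dark filled outline in its middle: a large disc, 45 mm diameter (the motor's footprint). Origin at the centre of its underside, so its top is 4 mm above it; z up. On the bench, parts, pads, a screw dish (68 mm) and a tape roll (72 mm, both 22 mm tall) lie with centres at least 120 mm apart.
- pad_b: White square pad 84 x 84 x 4 mm, fixed to the bench, with a dark filled outline in its middle: a small disc, 31 mm diameter (the chuck's footprint). Origin at the centre of its underside, so its top is 4 mm above it; z up.
- pad_c: White square pad 84 x 84 x 4 mm, fixed to the bench, with a dark filled outline in its middle: a broad rectangle, 67 mm along the pad's x by 45 mm along its y (the battery pack's footprint). Origin at the centre of its underside, so its top is 4 mm above it; z up. The part's x axis goes along the pad's x, either way round.
- pad_d: White square pad 84 x 84 x 4 mm, fixed to the bench, with a dark filled outline in its middle: a slim rectangle, 57 mm along the pad's x by 23 mm along its y (the switch module's footprint). Origin at the centre of its underside, so its top is 4 mm above it; z up. The part's x axis goes along the pad's x, either way round.
Mind the look-alikes: they are no part of the job. Leave any green or pink look-alike of the chuck alone.

How it is judged:
By the outcome, as a careful person would: the job done as asked, in the order asked, and still so for the second after the job is handed in, with the robot touching nothing.
It also fails if it takes over 128 s, if anything falls off the work surface, if the arm or the gripper's body presses on something with over 40 N, if the wrist force passes 120 N, or if a joint passes its speed limit or range.

## Working session

There is one attempt and no reset: what is moved stays moved. The work goes in short steps, Python scripts to look and compute and a tool call to move; the robot and the scene stay as the last step left them, time stands still between calls to the robot, and variables do not carry over. Pictures are saved under pics/ and viewed, at most 14 in all, crops included, and the job is handed in when it is done.

Besides the shell and the picture viewer there is one more tool, called after "Request:" as name(argument=value, ...) on one line, values as JSON. play_rows: Moves the arm, as the interface text tells. Its arguments: {"type":"object","properties":{"increments":{"type":"string"},"grip_force":{"type":"number"}},"required":["increments"]}

```bash
mkdir -p pics; python3 - <<'E'
from bench import *
import cv2, numpy as np
for n in("top","side"):
    c=camera(n); cv2.imwrite(f"pics/{n}0.png",c["color"][:,:,::-1]); np.savez(f"{n}0.npz",**c)
    print(n,c["fx"],c["cx"],c["cy"],np.round(c["camera_from_world"],4).tolist())
s=read_state();print(s)
E
```

```text
top 433.6596142129877 316.87828449524255 240.09415231922353 [[0.0082, -0.9999, 0.0088, -0.001], [-0.9983, -0.0087, -0.0579, 0.5524], [0.058, -0.0083, -0.9983, 0.8811], [0.0, 0.0, 0.0, 1.0]]
side 546.8549567632936 321.427884582359 248.14310956648984 [[0.729, -0.6845, 0.0051, -0.4126], [-0.4134, -0.4462, -0.7938, 0.284], [0.5456, 0.5765, -0.6082, 0.7141], [0.0, 0.0, 0.0, 1.0]]
{'time': 0.1, 'joint_positions': array([-1.26959811,  0.33282724, -0.06467235,  1.4608756 ,  0.02157787,
        1.34990693, -0.0885029 ]), 'joint_vel': array([ 0.00103338, -0.00142888,  0.00054341, -0.00228614,  0.00032287,
       -0.00133824,  0.00069688]), 'joint_torque': array([ 7.10173499e-04, -6.24542141e+01,  2.43505987e-02, -3.90723324e+01,
       -6.13645837e-02,  3.65384656e-02,  2.67830728e-05]), 'ee_pos': array([0.19874372, 0.59213977, 0.19301314]), 'eef_rot': array([ 1.61199795e-01,  9.86921572e-01, -6.56215583e-04, -8.29068801e-05]), 'ft_force': array([-0.62757349,  0.10767564,  0.86332804]), 'torque': array([ 0.03630101, -0.06455939, -0.02231893]), 'grip_force': 0.0, 'width': 0.08700341697149662}
```

View pics/top0.png

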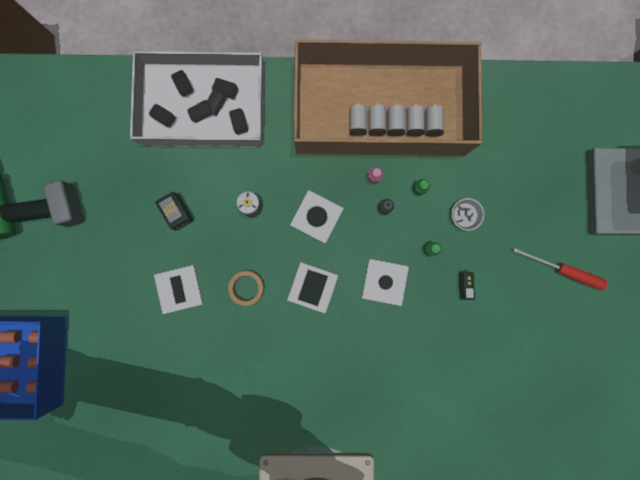

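View pics/side0.png

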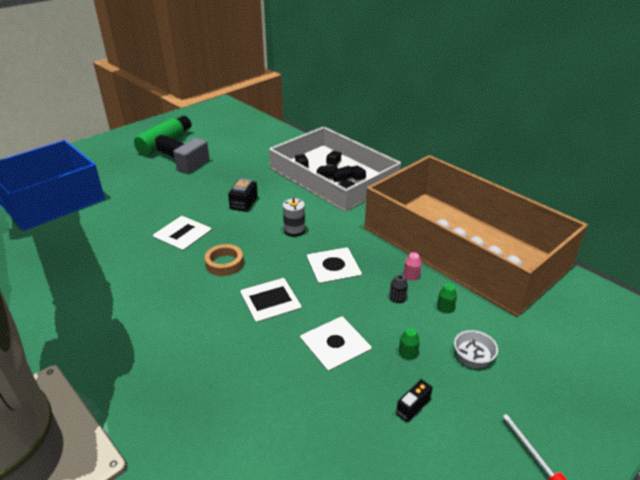

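The top view shows:
- **Parts:** battery (173,210), motor (248,204), chuck (387,206) and switch (468,286).
- **Pads:** d (178,289), a (317,216), c (313,288) and b (386,283).

Chuck candidates are black/grey (387,206), pink (375,175), green (422,186) and green (433,248). Only the black/grey one fits the description. I'll confirm it in an enlarged crop and fit the poses in both views.

```bash
cat > h.py <<'E'
import numpy as np, cv2
from scipy.optimize import minimize
def proj(c,P):
    T=c["camera_from_world"]; q=P@T[:3,:3].T+T[:3,3]
    return np.c_[c["fx"]*q[:,0]/q[:,2]+c["cx"], c["fy"]*q[:,1]/q[:,2]+c["cy"]]
def back(c,uv,z):
    T=c["camera_from_world"]; R=T[:3,:3]; o=-R.T@T[:3,3]
    d=R.T@np.array([(uv[0]-c["cx"])/c["fx"],(uv[1]-c["cy"])/c["fy"],1]); return o+d*(z-o[2])/d[2]
def cyl(*rz):
    a=np.linspace(0,2*np.pi,40); return np.concatenate([np.c_[r*np.cos(a),r*np.sin(a),0*a+z] for r,z in rz])
def box(x,y,z0,z1): return np.array([[i*x/2,j*y/2,k] for i in(-1,1) for j in(-1,1) for k in(z0,z1)])
M={"motor":[cyl((.022,0),(.022,.066)),cyl((.0025,.066),(.0025,.08))],"chuck":[cyl((.0153,0),(.0153,.034)),cyl((.0153,.034),(.009,.048))],
 "battery":[box(.066,.044,0,.042)],"switch":[box(.056,.022,0,.032)],
 "pad":[box(.084,.084,0,.004)]}
OUT={"a":cyl((.0225,.004)),"b":cyl((.0155,.004)),"c":box(.067,.045,.004,.004),"d":box(.057,.023,.004,.004)}
def objmask(im):
    im=im.astype(float); r,g,b=im[...,0],im[...,1],im[...,2]
    return (g-r)/(g+8)<0.38
def render(c,parts,p,z0,S=4):
    x,y,t=p; R=np.array([[np.cos(t),-np.sin(t),0],[np.sin(t),np.cos(t),0],[0,0,1]])
    m=np.zeros((480*S,640*S),np.uint8)
    for P in parts:
        q=proj(c,P@R.T+[x,y,z0]); h=cv2.convexHull(((q+.5)*S-.5).astype(np.float32))
        cv2.fillConvexPoly(m,np.round(h*16).astype(np.int32),255,shift=4)
    return m
def fit(cams,parts,p,z0=0,yaw=True,masks=None,win=45):
    S=4; data=[]
    for i,c in enumerate(cams):
        u,v=proj(c,np.array([[p[0],p[1],z0+.02]]))[0].astype(int)
        u0,v0=max(u-win,0),max(v-win,0)
        cc=dict(c); cc["cx"]=c["cx"]-u0; cc["cy"]=c["cy"]-v0
        mk=masks[i][v0:v+win,u0:u+win].astype(np.uint8)
        n,l,st,ce=cv2.connectedComponentsWithStats(mk)
        k=l[max(0,v-v0-3):v-v0+4,u-u0-3:u-u0+4]; k=k[k>0]
        mk=(l==np.bincount(k).argmax()).astype(float) if len(k) else mk.astype(float)
        data.append((cc,mk))
    def cost(q):
        q=[q[0]*.01,q[1]*.01,q[2] if yaw else 0]; s=0
        for cc,mk in data:
            h,w=mk.shape
            r=render(cc,parts,q,z0,S)[:h*S,:w*S].reshape(h,S,w,S).mean((1,3))/255
            s+=np.abs(r-mk).sum()/mk.sum()
        return s/len(data)
    best=None
    for t in (np.arange(0,np.pi,np.pi/8) if yaw and p[2] is None else [p[2] or 0]):
        x0=np.array([p[0]*100,p[1]*100,t])
        sim=np.array([x0,x0+[.6,0,0],x0+[0,.6,0],x0+[0,0,.3]])
        r=minimize(cost,x0,method="Nelder-Mead",options=dict(initial_simplex=sim,xatol=.005,fatol=1e-4,maxfev=70))
        if best is None or r.fun<best.fun: best=r
    q=best.x; return np.array([q[0]*.01,q[1]*.01,q[2] if yaw else 0]),best.fun
E
cat > m.py <<'E'
from h import *
top=dict(np.load("top0.npz")); side=dict(np.load("side0.npz"))
mt=objmask(top["color"]); ms=objmask(side["color"])
def show(n,p,e): print(n,np.round(p[:2],4),round(float(np.degrees(p[2])),1),"res",round(e,3))
for n,uv,h in [("battery",(173,210),.04),("motor",(248,204),.06),("chuck",(387,206),.04),("switch",(468,286),.03)]:
    p=back(top,uv,h)
    for cs,mm in (([top],[mt]),([side],[ms]),([top,side],[mt,ms])):
        show(n+str(len(cs)),*fit(cs,M[n],(p[0],p[1],None),yaw=n in("battery","switch"),masks=mm))
for n,uv in [("d",(178,289)),("a",(317,216)),("c",(313,288)),("b",(386,283))]:
    p=back(top,uv,.004)
    dk=[(c["color"].max(2)<110) for c in (top,side)]
    for cs,mm in (([top],dk[:1]),([side],dk[1:]),([top,side],dk)):
        show("out_"+n,*fit(cs,[OUT[n]],(p[0],p[1],None),yaw=n in"cd",masks=mm,win=22))
    show("pad_"+n,*fit([top],M["pad"],(p[0],p[1],None),masks=[top["color"].min(2)>110]))
def crop(im,u,v,w=20): return cv2.resize(im[v-w:v+w,u-w:u+w],(200,200),interpolation=2)
t=top["color"][:,:,::-1];s=side["color"][:,:,::-1]
a=np.hstack([crop(t,387,206),crop(t,173,210,25),crop(t,248,204,25),crop(t,468,286)])
b=np.hstack([crop(s,399,288),crop(s,243,195,25),crop(s,294,217,25),crop(s,414,400,25)])
f=lambda m:(np.dstack([m]*3)*255).astype(np.uint8)
d=np.hstack([crop(f(mt),387,206),crop(f(mt),173,210,25),crop(f(mt),248,204,25),crop(f(mt),468,286)])
cv2.imwrite("pics/crop1.png",np.vstack([a,b,d]))
E
python3 m.py
```

```text
battery1 [0.6014 0.3071] 194.5 res 0.877
battery1 [0.6116 0.3025] 40.3 res 0.129
battery2 [0.6117 0.3025] 39.6 res 0.506
motor1 [0.6833 0.1477] 0.0 res 0.932
motor1 [0.6246 0.1453] 0.0 res 0.06
motor2 [0.6247 0.1455] 0.0 res 0.498
chuck1 [ 0.6492 -0.1745] 0.0 res 0.97
chuck1 [ 0.6264 -0.1353] 0.0 res 0.761
chuck2 [ 0.6263 -0.1354] 0.0 res 0.866
switch1 [ 0.4621 -0.3006] 10.6 res 0.933
switch1 [ 0.4613 -0.3043] 188.0 res 0.191
switch2 [ 0.4611 -0.3043] 188.3 res 0.563
out_d [0.4489 0.2922] 14.4 res 0.102
out_d [0.4486 0.2942] 15.1 res 0.413
out_d [0.4484 0.2925] 13.5 res 0.265
pad_d [0.4487 0.2925] 104.2 res 0.236
out_a [0.6036 0.0044] 0.0 res 0.099
out_a [0.6038 0.0061] 0.0 res 0.265
out_a [0.6036 0.0052] 0.0 res 0.185
pad_a [0.6034 0.0048] 63.1 res 0.288
out_c [0.4546 0.0119] 161.7 res 0.07
out_c [0.4545 0.0119] -17.5 res 0.181
out_c [0.4544 0.0123] 161.3 res 0.128
pad_c [0.4543 0.0121] 71.5 res 0.701
out_b [ 0.4672 -0.1402] 0.0 res 0.149
out_b [ 0.4669 -0.1387] 0.0 res 0.274
out_b [ 0.4668 -0.1399] 0.0 res 0.213
pad_b [ 0.4668 -0.1397] -10.5 res 0.131
```

View pics/crop1.png

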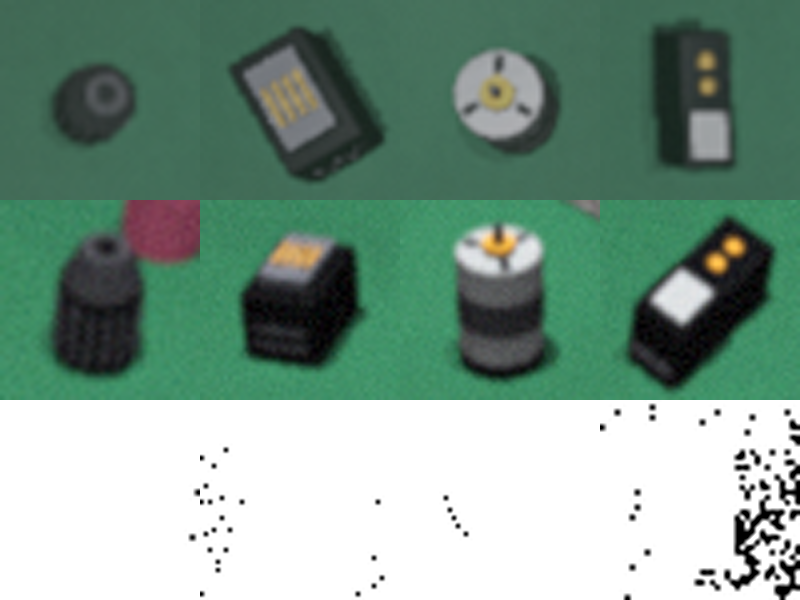

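The black/grey chuck is confirmed: black ribbed sleeve and a dark tapered nose, at top (387,206). The top-view mask threshold is poor, so I'll make it adaptive and refit.

```bash
python3 - <<'E'
s=open("h.py").read()
i=s.index("def objmask"); j=s.index("def render")
s=s[:i]+'''def objmask(im):
    im=im.astype(np.float32); d=cv2.GaussianBlur(im[...,1]-im[...,0],(0,0),.6)
    big=cv2.medianBlur(np.clip(d,0,255).astype(np.uint8),101).astype(float)
    return (d<.55*big)&(d>-12)
'''+s[j:]
s=s.replace('[box(.066,.044,0,.042)]','[box(.066,.044,0,.042),box(.042,.026,.042,.05)]')
open("h.py","w").write(s)
m=open("m.py").read(); i=m.index("for n,uv in [(\"d\""); j=m.index("def crop")
open("m2.py","w").write((m[:i]+m[j:]).replace("crop1","crop2").replace("np.vstack([a,b,d])","d"))
E
python3 m2.py
```

```text
battery1 [0.6102 0.2969] 213.0 res 0.142
battery1 [0.6099 0.2996] 35.6 res 0.176
battery2 [0.6098 0.298 ] 34.0 res 0.172
motor1 [0.6235 0.1413] 0.0 res 0.063
motor1 [0.6222 0.1423] 0.0 res 0.124
motor2 [0.6229 0.142 ] 0.0 res 0.11
chuck1 [ 0.6236 -0.1375] 0.0 res 0.157
chuck1 [ 0.6235 -0.1368] 0.0 res 0.142
chuck2 [ 0.6233 -0.137 ] 0.0 res 0.152
switch1 [ 0.4621 -0.3051] 179.1 res 0.157
switch1 [ 0.4607 -0.3047] 3.6 res 0.181
switch2 [ 0.4618 -0.3045] 3.7 res 0.177
```

View pics/crop2.png

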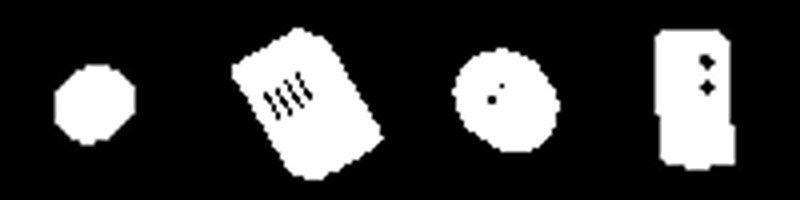

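Measured poses (m, deg):

| Part | x, y | Yaw | Pad | x, y | Yaw |
|---|---|---|---|---|---|
| Battery | .610, .298 | 33.5 | c | .4545, .012 | -18 |
| Motor | .623, .1417 | – | a | .6036, .0047 | – |
| Chuck | .6235, -.137 | – | b | .467, -.1398 | – |
| Switch | .4617, -.3048 | 2 | d | .4488, .2925 | 14.3 |

I'll raise the tool first to clear the blue bin.

```bash
cat > d.py <<'E'
import sys
from bench import *
import numpy as np
from scipy.spatial.transform import Rotation as Ro
def go(x,y,z,line,R,p):
    best=None
    for a in (line,line+180):
        a=np.radians(a); Y=np.array([np.cos(a),np.sin(a),0]); Z=np.array([0,0,-1.]); T=Ro.from_matrix(np.c_[np.cross(Y,Z),Y,Z])
        w=(R.inv()*T).as_rotvec()
        if best is None or np.linalg.norm(w)<np.linalg.norm(best[0]): best=(w,T)
    d=R.inv().apply(np.array([x,y,z])-p)
    print("turn",np.round(best[0],3),"shift",np.round(d,4)); return best[1],np.array([x,y,z])
s=read_state(); R=Ro.from_quat(s["eef_rot"]); p=s["ee_pos"]
print("t",round(s["time"],1),"p",np.round(p,4),"j7",round(s["joint_positions"][6],2),"w",round(s["width"],4),"F",np.round(s["ft_force"],1))
for a in sys.argv[1:]: R,p=go(*map(float,a.split(",")),R,p)
E
python3 d.py .40,.45,.30,123.5 .61,.298,.15,123.5 .61,.298,.003,123.5
```

```text
t 0.1 p [0.1987 0.5921 0.193 ] j7 -0.09 w 0.087 F [-0.6  0.1  0.9]
turn [-0.001 -0.001 -0.908] shift [-0.236  -0.0709 -0.1069]
turn [0. 0. 0.] shift [-0.0912 -0.2427  0.15  ]
turn [0. 0. 0.] shift [0.    0.    0.147]
```

Request:
play_rows(increments="0 0 0 0 0 -0.05 1; 0 0 0 0 0 -0.1 1; 0 0 0 0 0 -0.1 1", grip_force=20)

```text
time: 0.4
ee_pos: [0.1994, 0.5947, 0.3012]
eef_rot: [0.161, 0.987, 0.005, 0.0]
ft_force: [-0.4, 0.3, -0.2]
width: 0.0875
grip_force: 0.0
```

Request:
play_rows(increments="0 0 -0.12 -0.048 -0.015 0 1; 0 0 -0.24 -0.096 -0.03 0 1; 0 0 -0.36 -0.144 -0.045 0 1; 0 0 -0.48 -0.192 -0.06 0 1; 0 0 -0.6 -0.24 -0.075 0 1; 0 0 -0.72 -0.288 -0.09 0.02 1; 0 0 -0.84 -0.336 -0.105 0.05 1; 0 0 -0.908 -0.384 -0.12 0.08 1")

```text
time: 1.2
ee_pos: [0.5105, 0.3666, 0.2245]
eef_rot: [-0.29, 0.957, 0.0, 0.0]
ft_force: [0.3, 0.9, -0.6]
width: 0.0868
grip_force: 0.0
```

```bash
python3 d.py .61,.298,.15,123.5 .61,.298,.003,123.5
```

```text
t 1.2 p [0.5105 0.3666 0.2245] j7 1.48 w 0.0868 F [ 0.3  0.9 -0.6]
turn [0.    0.001 0.004] shift [-0.0447 -0.1123  0.0745]
turn [0. 0. 0.] shift [0.    0.    0.147]
```

Request:
play_rows(increments="0 0 0.004 -0.0150 -0.0373 0.025 1; 0 0 0.004 -0.03 -0.075 0.05 1; 0 0 0.004 -0.0447 -0.1123 0.0745 1; 0 0 0.004 -0.0447 -0.1123 0.0745 1; 0 0 0.004 -0.0447 -0.1123 0.0745 1; 0 0 0.004 -0.0447 -0.1123 0.0745 1")

```text
time: 1.8
ee_pos: [0.6077, 0.3003, 0.1512]
eef_rot: [-0.287, 0.958, 0.001, 0.0]
ft_force: [0.4, 0.7, 0.2]
width: 0.0871
grip_force: 0.0
```

```bash
python3 d.py .61,.298,.15,123.5 .61,.298,.003,123.5
```

```text
t 1.8 p [0.6077 0.3003 0.1512] j7 1.66 w 0.0871 F [0.4 0.7 0.2]
turn [ 0.001  0.001 -0.003] shift [-0.0007 -0.0032  0.0012]
turn [0. 0. 0.] shift [0.    0.    0.147]
```

Request:
play_rows(increments="0 0 -0.003 -0.0007 -0.0032 0.04 1; 0 0 -0.003 -0.0007 -0.0032 0.08 1; 0 0 -0.003 -0.0007 -0.0032 0.08 1; 0 0 -0.003 -0.0007 -0.0032 0.08 1")

```text
time: 2.2
ee_pos: [0.6102, 0.2979, 0.0721]
eef_rot: [-0.288, 0.958, 0.0, 0.0]
ft_force: [0.4, 0.1, 1.2]
width: 0.0871
grip_force: 0.0
```

```bash
python3 d.py .61,.298,.005,123.5
```

```text
t 2.2 p [0.6102 0.2979 0.0721] j7 1.67 w 0.0871 F [0.4 0.1 1.2]
turn [0.001 0.    0.   ] shift [0.0001 0.0001 0.0671]
```

Well aligned. Descend and grip.

Request:
play_rows(increments="0 0 0 0 0 0.025 1; 0 0 0 0 0 0.05 1; 0 0 0 0 0 0.067 1; 0 0 0 0 0 0.067 1; 0 0 0 0 0 0.067 0.4; 0 0 0 0 0 0.067 0.3; 0 0 0 0 0 0.067 0.3; 0 0 0 0 0 0.067 0.3", grip_force=20)

```text
time: 3.0
ee_pos: [0.6111, 0.2969, 0.0046]
eef_rot: [-0.287, 0.958, 0.0, 0.001]
ft_force: [0.4, -0.3, -0.7]
width: 0.0631
grip_force: 0.0
```

Request:
play_rows(increments="0 0 0 0 0 0 0.3; 0 0 0 0 0 0 0.3; 0 0 0 0 0 0 0.3")

```text
time: 3.3
ee_pos: [0.6104, 0.2969, 0.0039]
eef_rot: [-0.288, 0.958, 0.0, -0.0]
ft_force: [-0.7, 0.2, 1.8]
width: 0.0439
grip_force: 19.9
```

```bash
python3 d.py .61,.298,.12,123.5 .4545,.012,.12,71.8
```

```text
t 3.3 p [0.6104 0.2969 0.0039] j7 1.67 w 0.0439 F [-0.7  0.2  1.8]
turn [ 0.     0.    -0.001] shift [-0.0002  0.0012 -0.1161]
turn [0.    0.    0.902] shift [ 0.2875 -0.1527  0.    ]
```

Request:
play_rows(increments="0 0 0 0 0 -0.04 0.3; 0 0 0 0 0 -0.08 0.3; 0 0 0 0 0 -0.12 0.3; 0 0 0 0 0 -0.12 0.3; 0 0 0 0 0 -0.12 0.3; 0 0 0 0 0 -0.12 0.3", grip_force=30)

```text
time: 3.9
ee_pos: [0.6093, 0.296, 0.1213]
eef_rot: [-0.288, 0.958, -0.0, -0.002]
ft_force: [-0.4, -0.5, -5.5]
width: 0.0435
grip_force: 29.8
```

Request:
play_rows(increments="0 0 0.11 0.036 -0.019 0 0.3; 0 0 0.22 0.072 -0.038 0 0.3; 0 0 0.33 0.108 -0.057 0 0.3; 0 0 0.44 0.144 -0.076 0 0.3; 0 0 0.55 0.18 -0.095 0 0.3; 0 0 0.66 0.216 -0.114 0 0.3; 0 0 0.77 0.252 -0.133 0 0.3; 0 0 0.9 0.2875 -0.152 0 0.3")

```text
time: 4.7
ee_pos: [0.4521, 0.0099, 0.122]
eef_rot: [0.16, 0.987, -0.001, -0.001]
ft_force: [-0.5, -1.3, -4.6]
width: 0.0435
grip_force: 30.0
```

Request:
play_rows(increments="0 0 0 0 0 0 0.3; 0 0 0 0 0 0 0.3; 0 0 0 0 0 0 0.3")

```text
time: 5.0
ee_pos: [0.4541, 0.0122, 0.1229]
eef_rot: [0.157, 0.988, -0.0, -0.001]
ft_force: [-0.6, 0.4, -4.3]
width: 0.0437
grip_force: 30.0
```

```bash
python3 d.py .4545,.012,.05,71.8;python3 - <<'E'
from bench import *
import cv2,numpy as np
s=camera("side");cv2.imwrite("pics/s1.png",s["color"][:,:,::-1])
E
```

```text
t 5.0 p [0.4541 0.0122 0.1229] j7 1.13 w 0.0437 F [-0.6  0.4 -4.3]
turn [-0.001 -0.001  0.003] shift [-0.0006 -0.      0.0729]
```

View pics/s1.png

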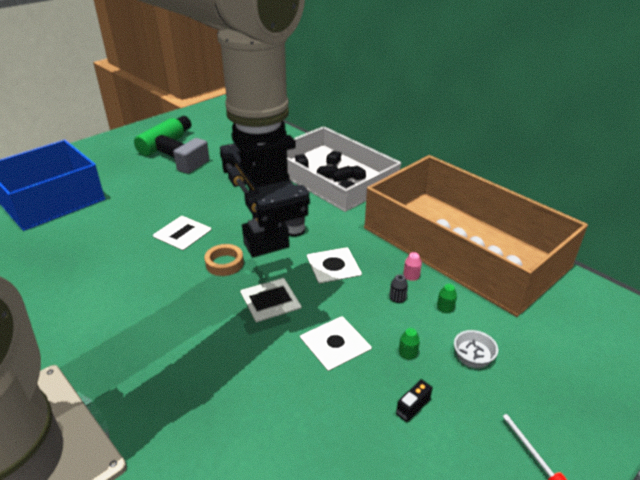

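The battery hangs level at side (266,236), above pad c (271,298). Lowering now.

Request:
play_rows(increments="0 0 0.003 0 0 0.04 0.3; 0 0 0.003 0 0 0.08 0.3; 0 0 0.003 0 0 0.105 0.3; 0 0 0.003 0 0 0.105 0.3; 0 0 0.003 0 0 0.105 0.3; 0 0 0.003 0 0 0.105 0.3; 0 0 0.003 0 0 0.105 0.3")

```text
time: 5.75
ee_pos: [0.4556, 0.0118, 0.0202]
eef_rot: [0.159, 0.987, 0.001, 0.001]
ft_force: [0.4, 0.0, -4.8]
width: 0.0436
grip_force: 30.0
```

```bash
python3 d.py .4545,.012,.0085,71.8
```

```text
t 5.8 p [0.4556 0.0118 0.0202] j7 1.18 w 0.0436 F [ 0.4  0.  -4.8]
turn [ 0.002  0.002 -0.002] shift [ 0.0011 -0.0002  0.0116]
```

Request:
play_rows(increments="0 0 -0.002 0.0006 0 0.005 0.3; 0 0 -0.002 0.0006 0 0.009 0.3; 0 0 -0.002 0.0006 0 0.011 0.3; 0 0 -0.002 0.0006 0 0.011 0.3; 0 0 -0.002 0.0006 0 0.011 0.3")

```text
time: 6.25
ee_pos: [0.4541, 0.0117, 0.0079]
eef_rot: [0.158, 0.987, 0.0, 0.0]
ft_force: [0.2, 0.0, -0.3]
width: 0.0436
grip_force: 30.0
```

```bash
python3 d.py .4545,.012,.0085,71.8
```

```text
t 6.2 p [0.4541 0.0117 0.0079] j7 1.19 w 0.0436 F [ 0.2  0.  -0.3]
turn [ 0.     0.001 -0.   ] shift [-0.0003  0.0004 -0.0006]
```

Contact: the weight is off the wrist. Release, rise, and head for the motor at (.623,.1417).

Request:
play_rows(increments="0 0 0 0 0 0 0.6; 0 0 0 0 0 0 0.8; 0 0 0 0 0 0 0.8; 0 0 0 0 0 -0.03 0.85; 0 0 0 0 0 -0.07 1; 0 0 0 0 0 -0.115 1; 0 0 0 0 0 -0.15 1; 0 0 0 0 0 -0.15 1")

```text
time: 7.05
ee_pos: [0.4565, 0.012, 0.1624]
eef_rot: [0.158, 0.987, 0.002, 0.004]
ft_force: [0.8, -0.0, -0.6]
width: 0.0862
grip_force: 0.0
```

```bash
python3 d.py .623,.1417,.14,90
```

```text
t 7.0 p [0.4565 0.012  0.1624] j7 1.12 w 0.0862 F [ 0.8 -0.  -0.6]
turn [ 0.003  0.007 -0.318] shift [-0.1174  0.1752  0.024 ]
```

Request:
play_rows(increments="0 0 -0.08 -0.03 0.044 0 1; 0 0 -0.16 -0.06 0.088 0 1; 0 0 -0.24 -0.09 0.132 0 1; 0 0 -0.318 -0.1174 0.1752 0 1; 0 0 -0.318 -0.1174 0.1752 0.02 1; 0 0 -0.318 -0.1174 0.1752 0.02 1; 0 0 -0.318 -0.1174 0.1752 0.02 1; 0 0 -0.318 -0.1174 0.1752 0.02 1")

```text
time: 7.85
ee_pos: [0.6198, 0.1402, 0.1385]
eef_rot: [0.001, 1.0, 0.0, 0.0]
ft_force: [-0.3, -0.3, 0.6]
width: 0.0869
grip_force: 0.0
```

```bash
python3 d.py .623,.1417,.025,90; python3 - <<'E'
from h import *
from bench import *
c=camera("top"); cv2.imwrite("pics/t2.png",cv2.resize(c["color"][150:350,140:480,::-1],(800,470)))
np.savez("top1.npz",**c)
E
```

```text
t 7.8 p [0.6198 0.1402 0.1385] j7 1.35 w 0.0869 F [-0.3 -0.3  0.6]
turn [ 0.     0.001 -0.001] shift [-0.0031  0.0015  0.1135]
```

View pics/t2.png

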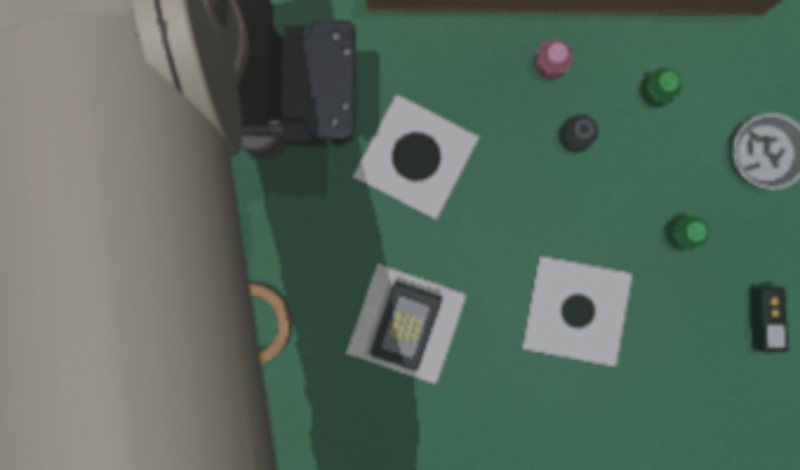

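The battery stands squarely on pad c, at crop (405,325). I'll check its exact fit later when the arm is out of view. Now the motor.

Request:
play_rows(increments="0 0 0 -0.003 0.0015 0 1; 0 0 0 -0.003 0.0015 0.03 1; 0 0 0 -0.003 0.0015 0.07 1; 0 0 0 -0.003 0.0015 0.1125 1; 0 0 0 -0.003 0.0015 0.1125 1; 0 0 0 -0.003 0.0015 0.1125 0.7; 0 0 0 -0.003 0.0015 0.1125 0.4; 0 0 0 -0.003 0.0015 0.1125 0.3", grip_force=20)

```text
time: 8.7
ee_pos: [0.6247, 0.1433, 0.0279]
eef_rot: [-0.0, 1.0, 0.001, 0.002]
ft_force: [0.2, -0.6, 0.5]
width: 0.0706
grip_force: 0.0
```

Request:
play_rows(increments="0 0 0 0 0 0 0.3; 0 0 0 0 0 0 0.3; 0 0 0 0 0 0 0.3; 0 0 0 0 0 0 0.3", grip_force=30)

```text
time: 9.1
ee_pos: [0.6232, 0.1426, 0.0255]
eef_rot: [0.0, 1.0, -0.0, 0.0]
ft_force: [0.0, -1.3, 2.6]
width: 0.0431
grip_force: 30.0
```

```bash
python3 d.py .623,.1417,.12,90 .6036,.0047,.12,90
```

```text
t 9.1 p [0.6232 0.1426 0.0255] j7 1.37 w 0.0431 F [ 0.  -1.3  2.6]
turn [-0.  0. -0.] shift [ 0.0002 -0.0009 -0.0945]
turn [0. 0. 0.] shift [ 0.0194 -0.137   0.    ]
```

Request:
play_rows(increments="0 0 0 0 0 -0.03 0.3; 0 0 0 0 0 -0.06 0.3; 0 0 0 0.005 -0.04 -0.06 0.3; 0 0 0 0.01 -0.08 -0.06 0.3; 0 0 0 0.0195 -0.138 -0.06 0.3; 0 0 0 0.0195 -0.138 -0.06 0.3; 0 0 0 0.0195 -0.138 -0.05 0.3; 0 0 0 0.0195 -0.138 -0.03 0.3")

```text
time: 9.9
ee_pos: [0.6044, 0.0057, 0.0555]
eef_rot: [-0.0, 1.0, 0.001, 0.001]
ft_force: [0.4, 1.5, -4.4]
width: 0.0429
grip_force: 30.0
```

Request:
play_rows(increments="0 0 0 0 0 0 0.3; 0 0 0 0 0 0 0.3; 0 0 0 0 0 0 0.3")

```text
time: 10.2
ee_pos: [0.604, 0.0056, 0.0557]
eef_rot: [-0.001, 1.0, 0.0, 0.0]
ft_force: [0.6, 0.2, -2.7]
width: 0.0431
grip_force: 30.0
```

```bash
python3 d.py .6036,.0047,.0298,90
```

```text
t 10.2 p [0.604  0.0056 0.0557] j7 1.59 w 0.0431 F [ 0.6  0.2 -2.7]
turn [0.    0.001 0.001] shift [ 0.0004 -0.0009  0.0259]
```

Request:
play_rows(increments="0 0 0 0.0004 -0.0009 0.01 0.3; 0 0 0 0.0004 -0.0009 0.02 0.3; 0 0 0 0.0004 -0.0009 0.0245 0.3; 0 0 0 0.0004 -0.0009 0.0255 0.3; 0 0 0 0.0004 -0.0009 0.026 0.3; 0 0 0 0.0004 -0.0009 0.0265 0.3; 0 0 0 0.0004 -0.0009 0.0265 0.3")

```text
time: 10.9
ee_pos: [0.6034, 0.0038, 0.0294]
eef_rot: [0.0, 1.0, 0.0, 0.0]
ft_force: [-3.7, -1.5, 5.0]
width: 0.0432
grip_force: 30.0
```

```bash
python3 d.py .6036,.0047,.0295,90
```

```text
t 10.9 p [0.6034 0.0038 0.0294] j7 1.6 w 0.0432 F [-3.7 -1.5  5. ]
turn [ 0.     0.001 -0.   ] shift [-0.0002  0.0009 -0.0001]
```

Contact. Release and go on to the chuck, fingers along 80° and partly open so they clear the pink and green look-alikes.

Request:
play_rows(increments="0 0 0 0 0 0 0.6; 0 0 0 0 0 0 0.8; 0 0 0 0 0 0 0.8; 0 0 0 0 0 -0.03 0.8; 0 0 0 0 0 -0.07 0.8; 0 0 0 0 0 -0.11 0.8; 0 0 0 0 0 -0.11 0.7; 0 0 0 0 0 -0.11 0.6")

```text
time: 11.7
ee_pos: [0.6038, 0.0042, 0.1395]
eef_rot: [-0.0, 1.0, 0.0, 0.001]
ft_force: [-0.2, 0.5, -1.1]
width: 0.0605
grip_force: 0.0
```

```bash
python3 d.py .6235,-.137,.12,80
```

```text
t 11.7 p [0.6038 0.0042 0.1395] j7 1.57 w 0.0605 F [-0.2  0.5 -1.1]
turn [0.001 0.002 0.175] shift [-0.0196 -0.1412  0.0195]
```

Request:
play_rows(increments="0 0 0.06 -0.007 -0.047 0 0.6; 0 0 0.12 -0.014 -0.094 0 0.6; 0 0 0.175 -0.0196 -0.1412 0 0.6; 0 0 0.175 -0.0196 -0.1412 0.02 0.6; 0 0 0.175 -0.0196 -0.1412 0.04 0.6; 0 0 0.175 -0.0196 -0.1412 0.05 0.6; 0 0 0.175 -0.0196 -0.1412 0.05 0.6; 0 0 0.175 -0.0196 -0.1412 0.05 0.6")

```text
time: 12.5
ee_pos: [0.6228, -0.1369, 0.0887]
eef_rot: [0.087, 0.996, 0.0, -0.0]
ft_force: [-0.1, 0.1, 0.3]
width: 0.0522
grip_force: 0.0
```

```bash
python3 d.py .6235,-.137,.004,80
```

```text
t 12.5 p [ 0.6228 -0.1369  0.0887] j7 1.67 w 0.0522 F [-0.1  0.1  0.3]
turn [ 0. -0.  0.] shift [-0.0007 -0.      0.0847]
```

Request:
play_rows(increments="0 0 0 -0.0007 0 0.03 0.6; 0 0 0 -0.0007 0 0.06 0.6; 0 0 0 -0.0007 0 0.0835 0.6; 0 0 0 -0.0007 0 0.0835 0.6; 0 0 0 -0.0007 0 0.0835 0.6; 0 0 0 -0.0007 0 0.0835 0.3; 0 0 0 -0.0007 0 0.0835 0.15; 0 0 0 -0.0007 0 0.0835 0.15", grip_force=15)

```text
time: 13.3
ee_pos: [0.6242, -0.1374, 0.0063]
eef_rot: [0.087, 0.996, 0.0, 0.001]
ft_force: [0.3, -0.2, -1.1]
width: 0.036
grip_force: 0.0
```

Request:
play_rows(increments="0 0 0 0 0 0 0.15; 0 0 0 0 0 0 0.15; 0 0 0 0 0 0 0.15; 0 0 0 0 0 0 0.15", grip_force=20)

```text
time: 13.7
ee_pos: [0.6238, -0.1374, 0.0057]
eef_rot: [0.087, 0.996, 0.0, 0.0]
ft_force: [0.3, -0.3, 4.0]
width: 0.0258
grip_force: 19.8
```

```bash
python3 d.py .6235,-.137,.10,80 .467,-.1398,.10,80
```

```text
t 13.7 p [ 0.6238 -0.1374  0.0057] j7 1.7 w 0.0258 F [ 0.3 -0.3  4. ]
turn [ 0.     0.001 -0.   ] shift [ 0.0003  0.0004 -0.0943]
turn [0. 0. 0.] shift [ 0.1536 -0.0299  0.    ]
```

The width of 25.8 mm is too small for a 30–31 mm sleeve, so I'll look.

```bash
python3 - <<'E'
from bench import *
import cv2,numpy as np
s=camera("side")["color"];t=camera("top")["color"]
cv2.imwrite("pics/s3.png",np.hstack([cv2.resize(x[:,:,::-1],(400,400),interpolation=2) for x in (s[230:330,350:450],t[150:250,330:430])]))
print(read_state()["width"],read_state()["grip_force"])
E
```

```text
0.02571038116678594 19.88281703859684
```

View pics/s3.png

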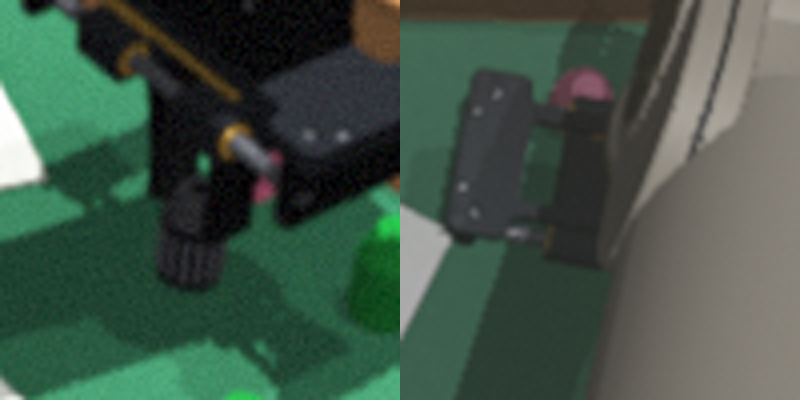

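```bash
python3 - <<'E'
from bench import *
from h import *
c=camera("side"); s=read_state(); p=s["ee_pos"]; im=c["color"][:,:,::-1].copy()
u0,v0,k=360,240,8
big=cv2.resize(im[v0:v0+75,u0:u0+75],None,fx=k,fy=k,interpolation=2)
def pt(P,col):
    for q in proj(c,np.array(P)): cv2.circle(big,tuple(int(a) for a in ((q+.5-[u0,v0])*k)),4,col,-1)
pt([p],(0,0,255)); pt([p+[0,0,.019]],(0,255,255))
yl=np.array([np.cos(np.radians(80)),np.sin(np.radians(80)),0])
pt([p+yl*.013,p-yl*.013],(255,0,0))
pt([[.6235,-.137,0],[.6235,-.137,.034],[.6235,-.137,.048]],(255,255,0))
cv2.imwrite("pics/s4.png",big); print(p)
E
```

```text
[ 0.62382662 -0.13742519  0.00567365]
```

View pics/s4.png

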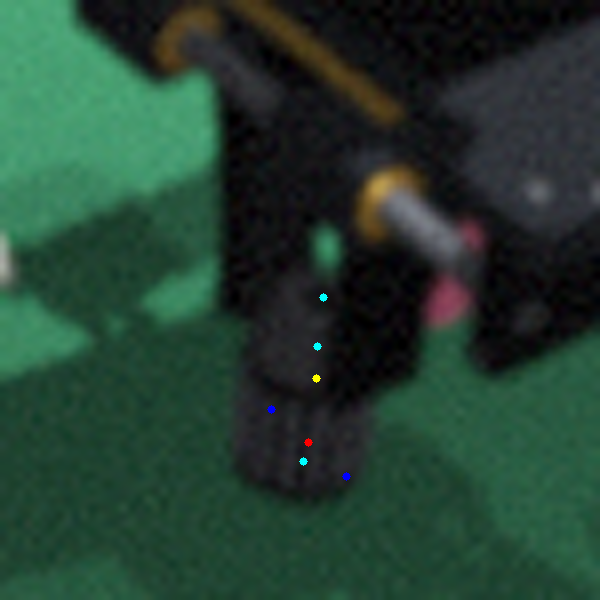

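The picture shows the fingertips on the taper, at about crop (400,380), well above where the TCP reading projects: red dot at (308,442), finger ends expected at the blue dots. The grip is too high, so I'll open slightly and look again.

Request:
play_rows(increments="0 0 0 0 0 0 0.45; 0 0 0 0 0 0 0.45; 0 0 0 0 0 0 0.45; 0 0 0 0 0 0 0.45")

```text
time: 14.25
ee_pos: [0.6232, -0.1372, 0.0048]
eef_rot: [0.087, 0.996, 0.0, -0.0]
ft_force: [0.1, -0.8, -0.4]
width: 0.0384
grip_force: 0.0
```

```bash
cat > ov.py <<'E'
import sys
from bench import *
from h import *
def ov(name,u0,v0,n,line,k=8,dots=()):
    c=camera("side"); s=read_state(); p=s["ee_pos"]; w=s["width"]; im=c["color"][:,:,::-1].copy()
    big=cv2.resize(im[v0:v0+n,u0:u0+n],None,fx=k,fy=k,interpolation=2)
    big=np.clip(big.astype(float)*1.8,0,255).astype(np.uint8)
    def pt(P,col):
        for q in proj(c,np.array(P)): cv2.circle(big,tuple(int(a) for a in ((q+.5-[u0,v0])*k)),4,col,-1)
    yl=np.array([np.cos(np.radians(line)),np.sin(np.radians(line)),0])
    pt([p],(0,0,255)); pt([p+yl*w/2,p-yl*w/2],(255,0,0))
    if len(dots): pt(dots,(255,255,0))
    cv2.imwrite("pics/"+name,big); print(p,w,s["ft_force"])
E
python3 -c "
from ov import *
ov('s5.png',360,240,75,80,8,[[.6235,-.137,0],[.6235,-.137,.034],[.6235,-.137,.048]])"
```

```text
[ 0.62322606 -0.13721025  0.00489037] 0.03815671359982632 [ 0.36771455 -0.79597785  0.44393061]
```

View pics/s5.png

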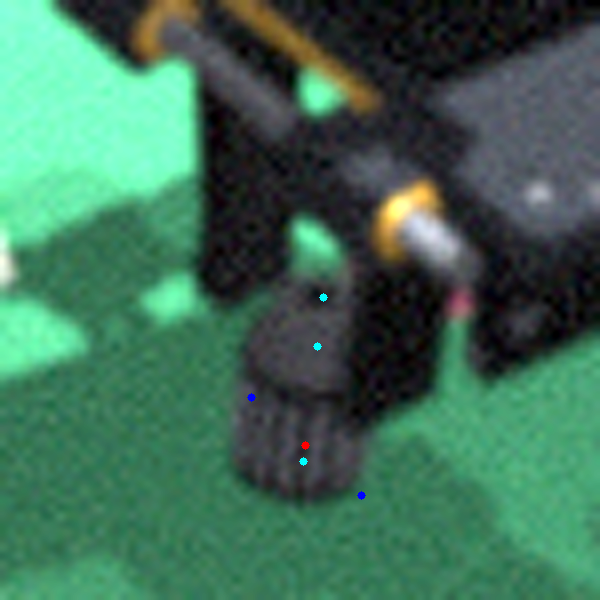

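The fingertips really end about 23 mm higher than the reported TCP: the near tip is at crop (390,420), against (361,495) expected. The chuck needs a lower grasp, so I'll creep down watching the force.

Request:
play_rows(increments="0 0 0 0 0 0.003 0.45; 0 0 0 0 0 0.006 0.45; 0 0 0 0 0 0.006 0.45")

```text
time: 14.6
ee_pos: [0.623, -0.1372, -0.0015]
eef_rot: [0.087, 0.996, 0.0, -0.001]
ft_force: [-0.1, -0.6, -0.2]
width: 0.0389
grip_force: 0.0
```

Request:
play_rows(increments="0 0 0 0 0 0.003 0.45; 0 0 0 0 0 0.005 0.45; 0 0 0 0 0 0.005 0.45")

```text
time: 14.9
ee_pos: [0.6232, -0.1373, -0.0062]
eef_rot: [0.087, 0.996, 0.0, -0.0]
ft_force: [-0.2, -0.7, -0.1]
width: 0.0392
grip_force: 0.0
```

No contact below z = 0, which confirms the offset. Go a bit lower.

Request:
play_rows(increments="0 0 0 0 0 0.003 0.45; 0 0 0 0 0 0.005 0.45; 0 0 0 0 0 0.005 0.45")

```text
time: 15.2
ee_pos: [0.6232, -0.1373, -0.0112]
eef_rot: [0.087, 0.996, 0.0, -0.0]
ft_force: [-0.8, 0.0, -0.0]
width: 0.0392
grip_force: 0.0
```

Request:
play_rows(increments="0 0 0 0 0 0.002 0.45; 0 0 0 0 0 0.002 0.45; 0 0 0 0 0 0.002 0.2; 0 0 0 0 0 0.002 0.15; 0 0 0 0 0 0.002 0.15; 0 0 0 0 0 0.002 0.15")

```text
time: 15.8
ee_pos: [0.6235, -0.1373, -0.0127]
eef_rot: [0.087, 0.996, 0.0, 0.0]
ft_force: [0.4, 0.0, -0.1]
width: 0.0294
grip_force: 20.0
```

```bash
python3 d.py .6235,-.137,.10,80 .467,-.1398,.10,80
```

```text
t 15.8 p [ 0.6235 -0.1373 -0.0127] j7 1.71 w 0.0294 F [ 0.4  0.  -0.1]
turn [ 0.  0. -0.] shift [ 1.000e-04  3.000e-04 -1.127e-01]
turn [0. 0. 0.] shift [ 0.1536 -0.0299  0.    ]
```

Now on the sleeve (29.4 mm). Lift and carry to pad b.

Request:
play_rows(increments="0 0 0 0 0 -0.04 0.15; 0 0 0 0 0 -0.09 0.15; 0 0 0 0.045 -0.009 -0.09 0.15; 0 0 0 0.09 -0.018 -0.09 0.15; 0 0 0 0.135 -0.027 -0.09 0.15; 0 0 0 0.1537 -0.0296 -0.09 0.15; 0 0 0 0.1537 -0.0296 -0.07 0.15; 0 0 0 0.1537 -0.0296 -0.04 0.15")

```text
time: 16.6
ee_pos: [0.4682, -0.1398, 0.0284]
eef_rot: [0.087, 0.996, 0.0, 0.002]
ft_force: [0.9, -0.4, -1.9]
width: 0.0292
grip_force: 20.0
```

Request:
play_rows(increments="0 0 0 0 0 0 0.15; 0 0 0 0 0 0 0.15; 0 0 0 0 0 0 0.15; 0 0 0 0 0 0 0.15")

```text
time: 17.0
ee_pos: [0.4679, -0.1399, 0.0283]
eef_rot: [0.087, 0.996, 0.0, 0.001]
ft_force: [-0.4, 0.0, -0.8]
width: 0.0293
grip_force: 20.0
```

```bash
python3 d.py .467,-.1398,-.0087,80
```

```text
t 17.0 p [ 0.4679 -0.1399  0.0283] j7 1.69 w 0.0293 F [-0.4  0.  -0.8]
turn [ 0.     0.002 -0.   ] shift [ 0.001  -0.0001  0.037 ]
```

Request:
play_rows(increments="0 0 0 0.0009 0 0.02 0.15; 0 0 0 0.0009 0 0.03 0.15; 0 0 0 0.0009 0 0.034 0.15; 0 0 0 0.0009 0 0.036 0.15; 0 0 0 0.0009 0 0.037 0.15; 0 0 0 0.0009 0 0.0375 0.15; 0 0 0 0.0009 0 0.0375 0.15")

```text
time: 17.7
ee_pos: [0.4663, -0.1397, -0.0089]
eef_rot: [0.087, 0.996, 0.0, 0.0]
ft_force: [-6.6, 1.3, 14.8]
width: 0.0293
grip_force: 20.0
```

```bash
python3 d.py .467,-.1398,-.0087,80
```

```text
t 17.7 p [ 0.4663 -0.1397 -0.0089] j7 1.72 w 0.0293 F [-6.6  1.3 14.8]
turn [ 0.001 -0.    -0.001] shift [-0.0007  0.     -0.0002]
```

Request:
play_rows(increments="0 0 0 0 0 -0.0006 0.15; 0 0 0 0 0 -0.0006 0.5; 0 0 0 0 0 -0.0006 0.6; 0 0 0 0 0 -0.0006 0.6; 0 0 0 0 0 -0.03 0.6; 0 0 0 0 0 -0.07 0.6; 0 0 0 0 0 -0.1 0.6; 0 0 0 0 0 -0.1 0.6")

```text
time: 18.5
ee_pos: [0.4687, -0.1402, 0.0936]
eef_rot: [0.087, 0.996, 0.0, 0.003]
ft_force: [1.2, 0.0, -0.8]
width: 0.0522
grip_force: 0.0
```

```bash
python3 d.py .4617,-.3048,.05,92
```

```text
t 18.5 p [ 0.4687 -0.1402  0.0936] j7 1.64 w 0.0522 F [ 1.2  0.  -0.8]
turn [ 0.     0.007 -0.21 ] shift [-0.0215 -0.1634  0.0436]
```

Request:
play_rows(increments="0 0 -0.05 -0.005 -0.04 0 0.6; 0 0 -0.1 -0.01 -0.08 0 0.6; 0 0 -0.15 -0.015 -0.12 0 0.6; 0 0 -0.21 -0.021 -0.1634 0 0.6; 0 0 -0.21 -0.021 -0.1634 0.02 0.6; 0 0 -0.21 -0.021 -0.1634 0.044 0.6; 0 0 -0.21 -0.021 -0.1634 0.044 0.6; 0 0 -0.21 -0.021 -0.1634 0.044 0.6")

```text
time: 19.3
ee_pos: [0.458, -0.3039, 0.0455]
eef_rot: [-0.018, 1.0, 0.0, -0.001]
ft_force: [0.6, -0.5, -0.1]
width: 0.0526
grip_force: 0.0
```

Request:
play_rows(increments="0 0 0 0 0 0 0.6; 0 0 0 0 0 0 0.6")

```text
time: 19.5
ee_pos: [0.4591, -0.3042, 0.0468]
eef_rot: [-0.018, 1.0, -0.0, 0.001]
ft_force: [0.3, -0.7, -0.8]
width: 0.0523
grip_force: 0.0
```

```bash
python3 d.py .4617,-.3048,-.012,92
```

```text
t 19.5 p [ 0.4591 -0.3042  0.0468] j7 2.26 w 0.0523 F [ 0.3 -0.7 -0.8]
turn [-0.     0.002  0.001] shift [-0.0025 -0.0006  0.0588]
```

Request:
play_rows(increments="0 0 0 -0.0025 -0.0006 0.02 0.6; 0 0 0 -0.0025 -0.0006 0.04 0.6; 0 0 0 -0.0025 -0.0006 0.05 0.6; 0 0 0 -0.0025 -0.0006 0.058 0.6; 0 0 0 -0.0025 -0.0006 0.058 0.6")

```text
time: 20.0
ee_pos: [0.4606, -0.3045, -0.0127]
eef_rot: [-0.018, 1.0, 0.0, -0.0]
ft_force: [0.8, -0.4, 0.1]
width: 0.0524
grip_force: 0.0
```

Request:
play_rows(increments="0 0 0 0 0 0 0.3; 0 0 0 0 0 0 0.1; 0 0 0 0 0 0 0.1; 0 0 0 0 0 0 0.1; 0 0 0 0 0 0 0.1; 0 0 0 0 0 0 0.1", grip_force=15)

```text
time: 20.6
ee_pos: [0.461, -0.3047, -0.0121]
eef_rot: [-0.018, 1.0, -0.0, 0.0]
ft_force: [-0.3, 1.1, 3.3]
width: 0.0217
grip_force: 15.0
```

```bash
python3 -c "
from ov import *
ov('s6.png',370,355,75,92,8,[[.4617,-.3048,0],[.4617,-.3048,.032]])"; python3 d.py .4617,-.3048,.12,92 .4488,.2925,.12,104.3
```

```text
[ 0.46102449 -0.30477692 -0.01203753] 0.021840066706498552 [-0.93782987  0.09577379  4.09663001]
t 20.6 p [ 0.461  -0.3048 -0.012 ] j7 2.31 w 0.0218 F [-0.9  0.1  4.1]
turn [-0.  0.  0.] shift [-7.00e-04 -1.00e-04 -1.32e-01]
turn [ 0.     0.    -0.215] shift [-0.008   0.5974  0.    ]
```

View pics/s6.png

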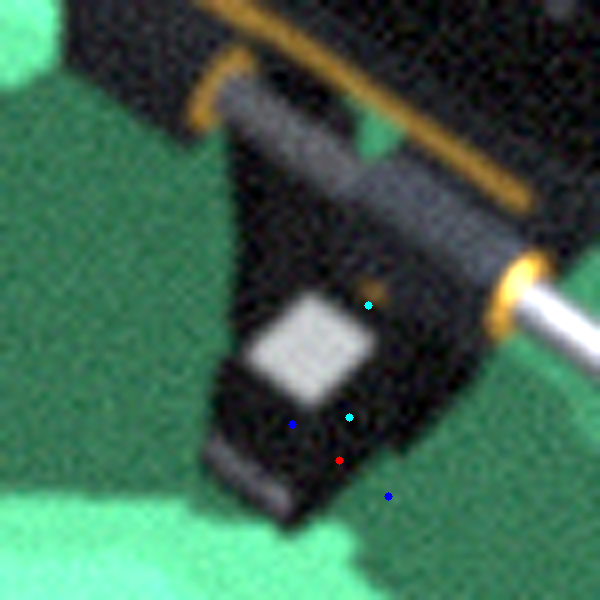

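The switch is held across its 22 mm sides; its steel plate is at crop (310,348). Lift and carry it to pad d.

Request:
play_rows(increments="0 0 0 0 0 -0.04 0.1; 0 0 0 0 0 -0.08 0.1; 0 0 0 0 0 -0.12 0.1; 0 0 0 0 0.04 -0.132 0.1; 0 0 0 0 0.08 -0.132 0.1; 0 0 0 -0.002 0.12 -0.132 0.1; 0 0 0 -0.002 0.16 -0.132 0.1; 0 0 0 -0.002 0.2 -0.132 0.1", grip_force=20)

```text
time: 21.45
ee_pos: [0.4554, -0.1031, 0.1197]
eef_rot: [-0.018, 1.0, 0.0, 0.0]
ft_force: [1.3, 0.8, -0.9]
width: 0.022
grip_force: 20.0
```

Request:
play_rows(increments="0 0 -0.02 0 0.04 0 0.1; 0 0 -0.04 0 0.08 0 0.1; 0 0 -0.06 0 0.12 0 0.1; 0 0 -0.09 0 0.16 0 0.1; 0 0 -0.12 0 0.2 0 0.1; 0 0 -0.15 0 0.24 0 0.1; 0 0 -0.18 0 0.28 0 0.1; 0 0 -0.215 0 0.32 0 0.1")

```text
time: 22.25
ee_pos: [0.4441, 0.2166, 0.1196]
eef_rot: [-0.125, 0.992, 0.0, -0.0]
ft_force: [0.1, -0.4, -1.4]
width: 0.0219
grip_force: 20.0
```

```bash
python3 d.py .4481,.2923,.08,104.3
```

```text
t 22.2 p [0.4441 0.2166 0.1196] j7 1.28 w 0.0219 F [ 0.1 -0.4 -1.4]
turn [ 0.    -0.     0.002] shift [-0.0227  0.0724  0.0396]
```

Request:
play_rows(increments="0 0 0.002 -0.01 0.035 0 0.1; 0 0 0.002 -0.0227 0.0724 0 0.1; 0 0 0.002 -0.0227 0.0724 0.03 0.1; 0 0 0.002 -0.0227 0.0724 0.06 0.1; 0 0 0.002 -0.0227 0.0724 0.09 0.1; 0 0 0.002 -0.0227 0.0724 0.09 0.1; 0 0 0.002 -0.0227 0.0724 0.09 0.1; 0 0 0.002 -0.0227 0.0724 0.09 0.1")

```text
time: 23.05
ee_pos: [0.4496, 0.2915, 0.0315]
eef_rot: [-0.124, 0.992, 0.001, 0.001]
ft_force: [-0.0, -0.2, -1.3]
width: 0.0217
grip_force: 20.0
```

Request:
play_rows(increments="0 0 0 0 0 0 0.1; 0 0 0 0 0 0 0.1; 0 0 0 0 0 0 0.1")

```text
time: 23.35
ee_pos: [0.4489, 0.2911, 0.0304]
eef_rot: [-0.124, 0.992, 0.0, 0.0]
ft_force: [-0.1, -0.1, -2.4]
width: 0.0217
grip_force: 20.0
```

```bash
python3 d.py .4481,.2923,-.008,104.3
```

```text
t 23.4 p [0.4489 0.2911 0.0304] j7 1.16 w 0.0217 F [-0.1 -0.1 -2.4]
turn [ 0.001  0.001 -0.001] shift [0.0006 0.0014 0.0384]
```

Request:
play_rows(increments="0 0 0 0.0006 0.0013 0.02 0.1; 0 0 0 0.0006 0.0013 0.03 0.1; 0 0 0 0.0006 0.0013 0.035 0.1; 0 0 0 0.0006 0.0013 0.0375 0.1; 0 0 0 0.0006 0.0013 0.038 0.1; 0 0 0 0.0006 0.0013 0.0383 0.1; 0 0 0 0.0006 0.0013 0.0383 0.1")

```text
time: 24.05
ee_pos: [0.448, 0.2922, -0.0081]
eef_rot: [-0.124, 0.992, 0.0, 0.0]
ft_force: [-1.3, -0.8, 2.3]
width: 0.0218
grip_force: 20.0
```

```bash
python3 d.py .4481,.2923,-.008,104.3
```

```text
t 24.1 p [ 0.448   0.2922 -0.0081] j7 1.16 w 0.0218 F [-1.3 -0.8  2.3]
turn [ 0.     0.001 -0.001] shift [-0.0001  0.0001 -0.0001]
```

Request:
play_rows(increments="0 0 0 0 0 0 0.3; 0 0 0 0 0 0 0.5; 0 0 0 0 0 0 0.5; 0 0 0 0 0 -0.04 0.5; 0 0 0 0 0 -0.09 0.5; 0 0 0 0 0 -0.14 0.6; 0 0 0 0 0 -0.19 0.7; 0 0 0 0 0 -0.24 0.8")

```text
time: 24.85
ee_pos: [0.4474, 0.2917, 0.2337]
eef_rot: [-0.124, 0.992, 0.0, 0.0]
ft_force: [1.2, 0.1, -0.2]
width: 0.0598
grip_force: 0.0
```

```bash
python3 d.py .2,.59,.28,90
```

```text
t 24.9 p [0.4474 0.2917 0.2337] j7 1.16 w 0.0598 F [ 1.2  0.1 -0.2]
turn [0.    0.    0.248] shift [ 0.1665  0.35   -0.0463]
```

Request:
play_rows(increments="0 0 0.03 0.02 0.043 -0.03 0.8; 0 0 0.06 0.04 0.086 -0.06 0.8; 0 0 0.1 0.06 0.13 -0.06 0.8; 0 0 0.14 0.08 0.17 -0.06 0.8; 0 0 0.17 0.1 0.215 -0.06 0.8; 0 0 0.2 0.12 0.26 -0.06 0.8; 0 0 0.23 0.145 0.305 -0.06 0.8; 0 0 0.248 0.1665 0.35 -0.06 0.8")

```text
time: 25.65
ee_pos: [0.201, 0.5889, 0.2916]
eef_rot: [0.001, 1.0, 0.0, 0.0]
ft_force: [0.3, 0.9, 0.3]
width: 0.0699
grip_force: 0.0
```

Request:
play_rows(increments="0 0 0 0 0 0 0.8; 0 0 0 0 0 0 0.8; 0 0 0 0 0 0 0.8")

```text
time: 25.95
ee_pos: [0.2037, 0.5871, 0.2914]
eef_rot: [0.001, 1.0, -0.0, 0.0]
ft_force: [0.9, -0.5, 0.7]
width: 0.0702
grip_force: 0.0
```

```bash
cat > chk.py <<'E'
from bench import *
from h import *
top=camera("top"); side=camera("side")
def crop(c,P,w):
    u,v=proj(c,np.array([P]))[0]; M_=np.float32([[200/(2*w),0,100-u*200/(2*w)],[0,200/(2*w),100-v*200/(2*w)]])
    return cv2.warpAffine(np.ascontiguousarray(c["color"][:,:,::-1]),M_,(200,200),flags=cv2.INTER_CUBIC)
T=[("motor",(.6036,.0047,0)),("chuck",(.467,-.1398,0)),("battery",(.4545,.012,np.radians(-18.2))),("switch",(.4488,.2925,np.radians(14.3)))]
rows=[[],[]]
for n,p in T:
    P=(p[0],p[1],.02)
    rows[0].append(crop(top,P,28)); rows[1].append(crop(side,P,34))
    for nm,c in (("top",top),("side",side)):
        # part = dark-ish/non-white: erase white pad and outside-pad
        im=c["color"]; mx=im.max(2).astype(int); u,v=proj(c,np.array([P]))[0].astype(int)
        white=np.percentile(im[v-28:v+28,u-28:u+28].min(2),92); m=im.min(2)<.6*white
        g=im[...,1].astype(int)-im[...,0]; m&=g<.55*np.percentile(g[v-40:v+40,u-40:u+40],90)
        q,e=fit([c],M[n],p,z0=.004,yaw=n in("battery","switch"),masks=[m],win=35)
        print(n,nm,"d mm",np.round((q[:2]-p[:2])*1e3,1),"dyaw",round(float(np.degrees(q[2]-p[2])),1),"res",round(e,2))
cv2.imwrite("pics/chk.png",np.vstack([np.hstack(r) for r in rows]))
E
python3 chk.py
```

```text
motor top d mm [-14.7   5.3] dyaw 0.0 res 12.26
motor side d mm [-1.8 -0.9] dyaw 0.0 res 0.5
chuck top d mm [0.4 1.4] dyaw 0.0 res 0.16
chuck side d mm [-0.9  1.1] dyaw 0.0 res 0.09
battery top d mm [15.5 -7.5] dyaw -22.7 res 744.69
battery side d mm [-1.1  1.7] dyaw -1.9 res 0.06
switch top d mm [ 0.3 -0.9] dyaw -0.5 res 0.29
switch side d mm [-1.6  0.5] dyaw 2.0 res 0.17
```

View pics/chk.png

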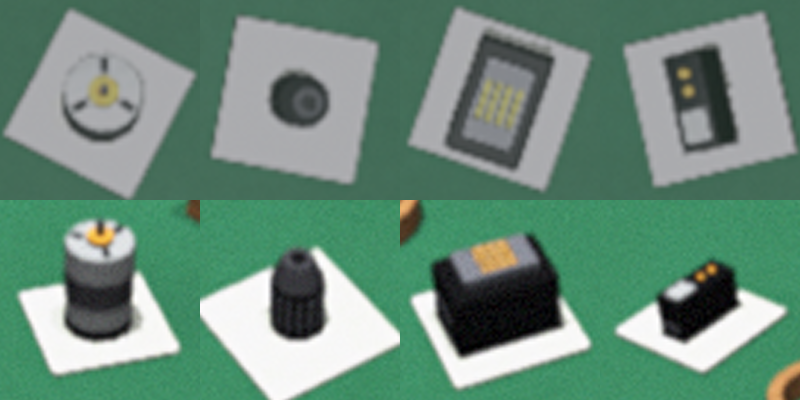

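All four stand upright on the right pads: the crops show each part centred with an even white margin. I'll check the battery and motor once more numerically, because their top masks failed.

```bash
python3 - <<'E'
from bench import *
from h import *
from scipy.ndimage import binary_fill_holes as fh, binary_closing as bc
from scipy.optimize import least_squares
top=camera("top"); side=camera("side")
for nm,c in (("top",top),("side",side)):
    u,v=proj(c,np.array([[.4545,.012,.024]]))[0].astype(int); w=30
    im=c["color"].astype(int); g=im[...,1]-im[...,0]
    m=(im.min(2)<(105 if nm=="top" else 130))&(g<.55*np.percentile(g[v-40:v+40,u-40:u+40],90))
    m=fh(bc(m,iterations=2))
    for t in (-.3176,-.35,-.28): 
        q,e=fit([c],M["battery"],(.4545,.012,t),z0=.004,masks=[m],win=w); print("bat",nm,np.round((q[:2]-[.4545,.012])*1e3,1),round(float(np.degrees(q[2])),1),round(e,3))
obs=[]
for c in (top,side):
    u,v=proj(c,np.array([[.6036,.0047,.074]]))[0].astype(int); w=8
    s=c["color"][v-w:v+w,u-w:u+w].astype(float); k=np.clip(s[...,0]-s[...,2]-25,0,None)
    ys,xs=np.mgrid[v-w:v+w,u-w:u+w]; obs.append([(xs*k).sum()/k.sum(),(ys*k).sum()/k.sum()])
r=least_squares(lambda X:np.concatenate([proj(c,X[None])[0]-o for c,o in zip((top,side),obs)]),[.6036,.0047,.074])
print("boss",np.round(r.x,4),"res px",np.round(r.fun,2), "top@.074",np.round(back(top,obs[0],.073),4),"side",np.round(back(side,obs[1],.073),4))
E
```

```text
bat top [0.8 0.3] -19.0 0.081
bat top [0.8 0.3] -18.1 0.081
bat top [0.5 0.6] -18.4 0.082
bat side [-1.   2.2] -19.6 0.057
bat side [-1.  2.] -20.7 0.057
bat side [-0.8  2.3] -19.8 0.057
boss [0.602  0.0037 0.072 ] res px [-0.19  0.22  0.27 -0.03] top@.074 [0.6023 0.0033 0.073 ] side [0.6007 0.003  0.073 ]
```

```bash
python3 -c "
from bench import *
print(close_job())"
```

```text
the job is handed in; nothing more can be done
None
```

The motor, chuck, battery pack and trigger switch each stand upright on their own pads, about 1–2 mm off centre by the cameras and the two oblong parts square to within about 2°; the job was handed in at about 26 s.

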